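Filter lever to the third click

ROBOT

A 7-joint arm with a two-finger parallel gripper is mounted at the origin on the work surface. World frame = base frame: x ahead of the robot, y to its left, z up, the work surface at z = 0. Lengths are in m, angles in degrees, forces in N, time in s.
With the tool pointing down it reaches from about 0.425 to 0.95 m from the base axis. Payload 16.7 kg.
Tool frame: the origin (TCP) lies at the very end of the fingers, on their centre line; the grasp point (between the pads) lies ctrl.hold_point_z behind it (ctrl.hold_point_z is the distance from the TCP to the grasp point, in m); z points along the fingers, y is the line along which they close (so a half turn about z gives the same grasp; the last joint's range is limited). The gripper opens to 94 mm and grips with 3 to 60 N. Pads are 16 mm wide; open, the fingers measure 119 mm over their backs; the gripper's body (75 mm by 177 mm) begins 78 mm behind the grasp point.
Start: joints at [59.788, 24.414, 4.234, 92.017, -1.954, 63.644, -3.845], TCP at [0.249, -0.627, 0.178] pointing down, gripper open.
Joint ranges: [-163.25, 163.25], [-28.42, 122.38], [-70.27, 78.77], [12.13, 141.07], [-58.53, 238.53], [9.26, 117.41], [-156.51, 156.51]. Speed limits (degrees/s): [108.29, 108.29, 136.94, 136.94, 172.46, 172.46, 172.46].

INTERFACE

Orientations are given as a 3x3 rotation matrix whose columns are the frame's x, y, z axes.
In Python, from station import ctrl gives the robot as it stands.
- The arm moves only by the shell command python3 -m pendant 'ROWS' [FORCE]. ROWS is a JSON object of lists of equal length, an entry for each row: "linear": the shift along the world's x, y, z in cm, a list of three; "turn": the turn about the world's z in rad; "jaw": the opening, from 0 (shut) to 1 (fully open). A call has exactly 8 rows; each row is the pose to reach, as a shift and turn from the pose commanded when the call began; what a row does not reach only later rows make up. A row lasts 1/12 s, in which the tool goes at most 41.7 mm and 7.16 degrees, less where a joint would pass 70% of its speed; a pose out of reach is approached as far as the arm can. A call with a gripper value outside its range is refused whole. The fingers move at their own pace and stop on an object; FORCE is the grip in N (left out, the last holds). Time passes only in rows, so rows that repeat a pose let the fingers close, or fill a call up. It gives the time, the measured TCP pose, the force, the opening and the grip force at its end, in the units of the state.
- ctrl.sense(): the state, without advancing time (a new reading comes with each control period).
- ctrl.get_image(name): name is "side" or "top"; returns a dict with "image" (480x640x3 uint8, blue, green, red), "fovy" (degrees; the focal length in pixels is half the picture's height over the tangent of half this angle, whatever the lens; pixels are square), "cx", "cy" (the principal point, pixels), "origin" and "attitude" of the camera in the world. Camera axes: x right, y down, z forward; pixel columns grow to the right and rows downward; lengths in m; the calibration is good to about 2 mm. A picture is of the moment at which its call begins. There is no depth.
- ctrl.close_job(): hands the job in; it is judged then, once.
Trained networks look in a picture, given as the dict that the camera call returned (one of the last four; its "shot" number tells which), for a name from the list of things; names that differ only in an ending like _2 or _b are one class to them, and where a whole thing is asked for, a point or a joint stands for the part that bears it (a point fixed in the world has none). Each returns a list of dicts, best first, with "conf" (0 to 1); they miss things now and then, are a little off and sometimes report something else, mostly with a low value. They report only what shows in the picture. A call takes as long as a camera call.
- ctrl.regions_of(picture, label): "mask" (480x640 bool, what is visible of it) and "bbox" ([left, top, right, bottom] in pixels, round what is visible of it).
- ctrl.place_of(picture, label): "centre" ([row, column] in pixels: a listed point, or the origin of a listed thing).
The state is a dict: "time": time; "joints": joint angles; "joint_velocities": joint speeds; "effort": joint torques, N m; "tool_pos": TCP position; "ee_rot": TCP orientation; "contact_force": force on the tool from outside, world axes, zero at the start; "wrist_torque": the same for the moment, N m; "finger_gap": finger opening in m; "grasp_force": force on a finger pad.
Only numpy, scipy, OpenCV 4.12 (cv2) and the standard library are available. Lean on these libraries where they do the work, as an engineer would, in place of code of your own. Each camera call takes 0.05 s, during which the arm holds its last target. There are 200 camera calls.

TASK

On the white filter viewer, push the tall flat filter lever along its slot with your fingertips, away from its parked end, counting the clicks by feel; stop in the third click, without running over into the fourth, and leave the lever resting there. Then press the round push-button on the viewer's top fully down and let it come up again. Be gentle, do not grip the lever, do not press the button before the lever is set, and leave the short round-headed lever and everything standing around where they are.

Things in the scene. Friction and masses are not known exactly. Their poses are not given: they have to be found in the camera images.
- viewer: the filter viewer: white instrument fixed to the bench, 220 mm (its x) by 340 mm (its y), flat top 90 mm above the bench. Origin: centre of its underside; z up, its -x side faces the robot, its +y side is left seen from the robot. On its top: filter lever's slot (front, right half), push-button (front left), dark window (rear right), short focus lever (rear middle), vial (rear left)
- filter_lever_top (a point): middle of the filter lever's upper end: an upright flat black blade, 30 mm wide along the viewer's x, 10 mm thick along its y, reaching from the viewer's top to 41 mm above it, 50 mm in front (viewer -x) of the viewer's centre. Starts in a smooth run-in (0.5 N); before each click it rides over a hidden ridge (3 to 5 N), past the crest it jumps ahead of the finger and centres itself in the notch
- filter_lever (a joint): filter lever's travel in m along viewer +y: 0 at the parked stop (85 mm right of the viewer's centre), 0.090 at the far stop. It starts between 0 and 0.012. After the run-in come four even clicks, 14 to 22 mm from one to the next, the first being the first notch after the first ridge. Let go anywhere but on a crest, the lever settles by itself into the notch it is in
- push_button (a joint): travel of the push-button in m: 0 up, 0.006 fully down; pressed down along world -z against a spring (1.2 N to start, 4 N when fully down), comes up by itself; counts as pressed from 0.004
- push_button_top (a point): centre of the push-button's upper face: a black disc 28 mm across in a grey collar 44 mm across, 22 mm above the viewer's top when up, 10 mm above the collar; on the viewer's top, in line with the lever's slot beyond its left end (50 mm in front and 110 mm to the left of the viewer's centre)
- focus_lever_top (a point): top of the short focus lever, a 16 mm black ball on a stem, 25 mm high above the viewer's top, 45 mm behind its centre line; not to be moved
- vial: small capped glass vial, 26 mm across, 45 mm tall, standing on the rear left of the viewer's top; origin at the centre of its underside; a bystander
- tube_rack: green tube rack, 200 x 100 x 26 mm (tubes to 38 mm), on the bench to the left of the viewer; origin at the centre of its underside; a bystander
- jar: glass jar with steel cap, 60 mm across, 75 mm tall, on the bench to the right of the viewer; origin at the centre of its underside; a bystander
- tip_box: clear pipette tip box with red lid, 120 x 85 x 64 mm, on the bench to the right of the viewer; origin at the centre of its underside; a bystander
- marker: marker pen, 135 mm long, 12 mm thick, on the bench in front of the viewer; origin at the centre of its underside; a bystander
- beaker: open glass beaker, 68 mm across, 75 mm tall, front left of the bench; origin at the centre of its underside; a bystander

How it is judged (in metres and radians):
On the way, in this order (a step that is already met when the one before it is completed fails the run):
1. the filter lever is in the third click (value of joint filter_lever between 0.066 and 0.074 m), for 0.3 s.
2. the push-button is pressed down (value of joint push_button above 0.004 m), for 0.02 s.
At the end, for the whole second after the job is handed in: The filter lever rests in the third click (within 4 mm of that notch) and the push-button, pressed after the lever was set, is up again (within 2 mm) (all of step 1 and value of joint push_button below 0.002 m and velocity of joint filter_lever between -0.005 and 0.005 m/s); the robot touches nothing.
It fails at once if the filter lever runs over the ridge into the fourth click (value of joint filter_lever above 0.081 m).
It fails at once if the push-button is pressed while the lever is not in the third click (value of joint push_button above 0.003 m and not (value of joint filter_lever between 0.064 and 0.076 m)).
It fails at once if the viewer or its controls are pressed hard (over 40 N) (contact force between the fingers and viewer above 40 N).
It fails at once if the filter lever is taken between the fingers (horizontal distance between the grasp point and filter_lever_top below 0.008 m and height (world z) of the grasp point below 0.146 m and contact force between the fingers and viewer above 0.5 N).
It fails at once if the focus lever is moved by over 5 mm, or a bystander moved or lifted by over 15 mm (distance of focus_lever_top from where it was at the start of the episode above 0.005 m or distance of any of vial, tube_rack, jar, tip_box, marker, beaker from where it was at the start of the episode above 0.015 m).
It also fails if it takes over 72 s, if anything falls off the work surface, if the arm or the gripper's body presses on something with over 40 N, if the wrist force passes 120 N, or if a joint passes its speed limit or range.

## Working session

There is one attempt and no reset: what is moved stays moved. The work goes in short steps, Python scripts to look and compute and a shell command to move; the robot and the scene stay as the last step left them, time stands still between calls to the robot, and variables do not carry over. Pictures are saved under pics/ and viewed, at most 10 in all, crops included, and the job is handed in when it is done.

```bash
mkdir -p pics
cat > h.py <<'E'
import numpy as np, cv2
from station import ctrl
def ray(p,rc):
    f=240/np.tan(np.radians(p["fovy"])/2)
    d=np.array([(rc[1]-p["cx"])/f,(rc[0]-p["cy"])/f,1.]); d=np.array(p["attitude"])@d
    return np.array(p["origin"],float),d/np.linalg.norm(d)
def tri(rays):
    A=sum(np.eye(3)-np.outer(d,d) for o,d in rays); b=sum((np.eye(3)-np.outer(d,d))@o for o,d in rays)
    return np.linalg.solve(A,b)
def onz(p,rc,z):
    o,d=ray(p,rc); return o+d*(z-o[2])/d[2]
E
python3 - <<'E'
from h import *
P={n:ctrl.get_image(n) for n in("side","top")}
for n,p in P.items(): cv2.imwrite(f"pics/{n}0.png",p["image"]); print(n,np.round(p["origin"],3),p["fovy"],{k:v for k,v in p.items() if k not in("image","attitude","origin")})
for l in ["filter_lever_top","push_button_top","focus_lever_top","viewer","vial","jar","tip_box","beaker","tube_rack","marker"]:
    r=[];
    for n,p in P.items():
        q=ctrl.place_of(p,l)
        if q: r.append(ray(p,q[0]["centre"])); print(l,n,np.round(q[0]["centre"],1),round(q[0]["conf"],2))
    if len(r)==2: print("   ",np.round(tri(r),4))
s=ctrl.sense(); print(s["tool_pos"],s["ee_rot"],s["contact_force"],s["finger_gap"],ctrl.hold_point_z,s["time"])
E
```

```text
side [0.264 0.592 0.759] 55.8957327399192 {'fovy': 55.8957327399192, 'cx': 316.70031636865247, 'cy': 240.2321283732936, 'shot': 1}
top [0.406 0.039 1.334] 46.35768022845016 {'fovy': 46.35768022845016, 'cx': 321.28135515566794, 'cy': 244.84251340121372, 'shot': 2}
filter_lever_top side [189.5 347.2] 0.51
filter_lever_top top [241.4 381.5] 0.54
    [ 0.5495 -0.0872  0.1294]
push_button_top side [241.6 290.4] 0.72
push_button_top top [221.  295.7] 0.45
    [0.5872 0.0976 0.1244]
focus_lever_top side [205.9 277.9] 0.63
focus_lever_top top [189.  334.6] 0.6
    [0.6636 0.0145 0.1157]
viewer side [242.1 310.8] 0.76
viewer top [218.9 348.1] 0.96
    [ 0.6119 -0.0231 -0.0042]
vial side [232.5 250.5] 0.82
vial top [176.9 303.4] 0.65
    [0.694  0.0836 0.0846]
jar side [199.7 393. ] 0.6
jar top [270.5 439.5] 0.64
    [ 0.4931 -0.2396  0.0045]
tip_box side [171.4 348.4] 0.86
tip_box top [204.4 459.3] 0.79
    [ 0.6473 -0.2913  0.0011]
beaker side [325.  214.3] 0.36
beaker top [338.3 171.4] 0.67
    [0.4115 0.36   0.3455]
tube_rack side [322.5 216. ] 0.79
tube_rack top [192.8 232. ] 0.75
    [0.6705 0.2576 0.0014]
marker side [277.1 352.3] 0.74
marker top [273. 331.] 0.68
    [ 0.4839  0.0175 -0.0128]
[ 0.24895462 -0.62738617  0.1779781 ] [[ 9.29505379e-01  3.68808556e-01  2.91758875e-06]
 [ 3.68808556e-01 -9.29505379e-01  2.13540267e-05]
 [ 1.05874622e-05 -1.87726510e-05 -1.00000000e+00]] [ 0.22514524  0.08871757 -0.38650792] 0.09390126428551661 0.0188 1.1
```

View pics/top0.png

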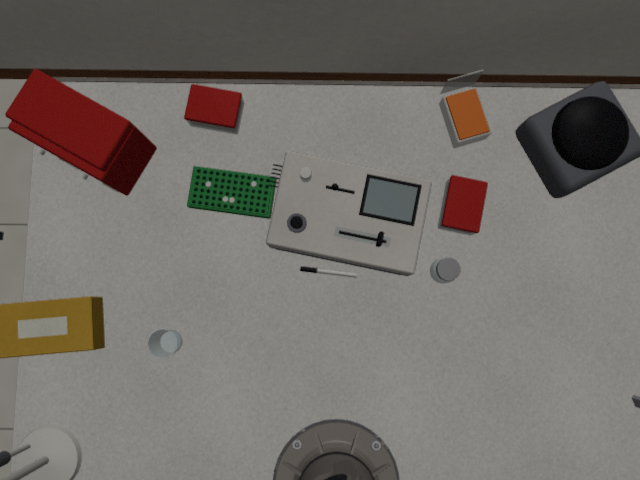

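View pics/side0.png

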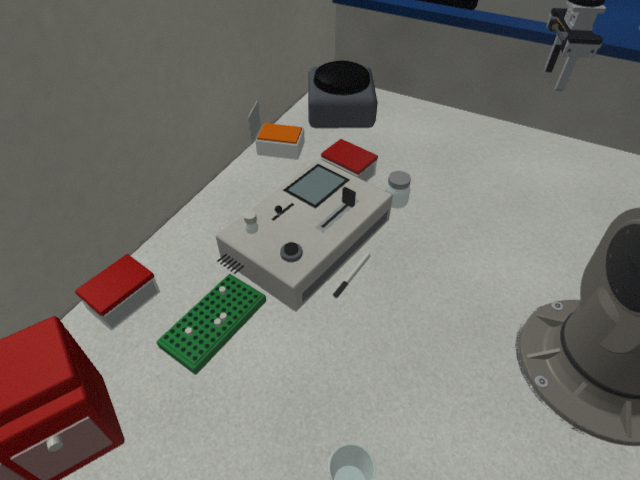

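Run:
```python
from h import *
# viewer yaw from top mask at z=.09, robust
P={n:ctrl.get_image(n) for n in("top","side")}
p=P["top"]
m=ctrl.regions_of(p,"viewer")[0]["mask"].astype(np.uint8)
c=max(cv2.findContours(m,0,2)[0],key=cv2.contourArea)
b=cv2.boxPoints(cv2.minAreaRect(c)); w=np.array([onz(p,(v,u),.09) for u,v in b]); print(np.round(w,4))
print("edges",[ (round(np.linalg.norm(w[i]-w[i-1]),3),round(float(np.degrees(np.arctan2(*(w[i]-w[i-1])[1::-1]))),1)) for i in range(4)], w.mean(0))
m=ctrl.regions_of(P["side"],"filter_lever_top"); print([ (x["bbox"],x["conf"]) for x in m[:2]])
m=ctrl.regions_of(p,"filter_lever_top"); print([ (x["bbox"],x["conf"]) for x in m[:2]])
```

```text
[[ 0.5338  0.1708  0.09  ]
 [ 0.7584  0.1305  0.09  ]
 [ 0.6917 -0.2096  0.09  ]
 [ 0.4696 -0.1633  0.09  ]]
edges [(np.float64(0.34), 79.1), (np.float64(0.228), -10.2), (np.float64(0.347), -101.1), (np.float64(0.227), 168.2)] [ 0.61335616 -0.01787808  0.09      ]
[([342.5, 186.7, 354.2, 206.9], 0.57)]
[([429.1, 257.2, 458.6, 282.5], 0.53)]
```

The top view shows the lever at about (381,239), the button at (297,223) and the slot between them. The side view agrees: lever (349,196), button (291,250). The viewer's yaw is about -11°, and the way in is clear at the current height.

```bash
python3 -m pendant '{"linear":[[1.8,3.2,0],[3.7,6.4,0],[5.5,9.6,0],[7.4,12.8,0],[9.2,16,0],[11,19.2,0],[12.9,22.4,0],[14.8,25.6,0]],"turn":[0.06,0.12,0.19,0.25,0.31,0.38,0.44,0.5],"jaw":[0,0,0,0,0,0,0,0]}' 10
python3 -m pendant '{"linear":[[1.8,3.2,0],[3.7,6.4,0],[5.5,9.6,0],[7.4,12.8,0],[9.2,16,0],[11,19.2,0],[12.9,22.4,0],[14.7,25.6,0]],"turn":[0.06,0.12,0.19,0.25,0.31,0.38,0.44,0.5],"jaw":[0,0,0,0,0,0,0,0]}'
```

```text
time: 2.02
tool_pos: [0.3975, -0.3698, 0.1782]
ee_rot: [[0.637, 0.771, 0.0], [0.771, -0.637, -0.0], [-0.0, 0.0, -1.0]]
contact_force: [0.5, -0.7, -0.1]
finger_gap: 0.0441
grasp_force: 0.0
time: 2.68
tool_pos: [0.5447, -0.1137, 0.1783]
ee_rot: [[0.189, 0.982, 0.001], [0.982, -0.189, -0.0], [-0.0, 0.001, -1.0]]
contact_force: [1.1, -0.3, 0.4]
finger_gap: 0.0008
grasp_force: 0.0
```

```bash
python3 -m pendant '{"linear":[[0,0,0],[0,0,0],[0,0,0],[0,0,0],[0,0,0],[0,0,0],[0,0,0],[0,0,0]],"turn":[0,0,0,0,0,0,0,0],"jaw":[0,0,0,0,0,0,0,0]}'
python3 - <<'E'
from h import *
s=ctrl.sense(); print(s["tool_pos"],np.degrees(np.arctan2(s["ee_rot"][1][1],s["ee_rot"][0][1])),s["contact_force"],s["finger_gap"])
p=ctrl.get_image("side"); im=p["image"]; q=ctrl.place_of(p,"filter_lever_top"); print([(x["centre"],x["conf"]) for x in q[:2]])
cv2.imwrite("pics/s1.png",cv2.resize(im[100:300,220:440],None,fx=3,fy=3))
E
```

```text
time: 3.35
tool_pos: [0.5438, -0.1158, 0.178]
ee_rot: [[0.193, 0.981, 0.0], [0.981, -0.193, -0.0], [-0.0, 0.0, -1.0]]
contact_force: [-0.5, -0.5, -0.1]
finger_gap: 0.0002
grasp_force: 0.0
[ 0.54382763 -0.11578556  0.17804433] -11.103575794535045 [-0.45385276 -0.54314919 -0.07394331] 0.00019365353428692737
[([189.3, 349.3], 0.57)]
```

View pics/s1.png

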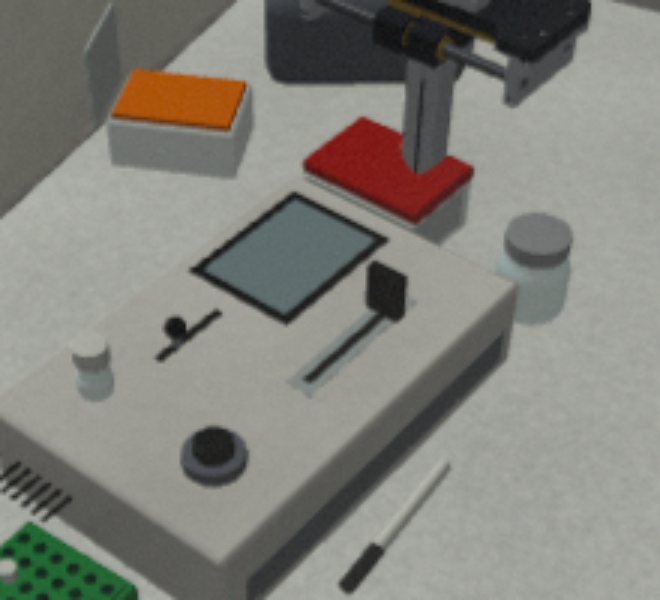

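The closed fingers hang behind the lever, which is at (385,290) in the crop. The way down is clear, so I'll descend to z ≈ 0.11.

```bash
python3 -m pendant '{"linear":[[0,0,-1],[0,0,-2],[0,0,-3],[0,0,-4],[0,0,-5],[0,0,-6],[0,0,-6.8],[0,0,-6.8]],"turn":[0,0,0,0,0,0,0,0],"jaw":[0,0,0,0,0,0,0,0]}'
python3 -m pendant '{"linear":[[0,0,0],[0.04,0.2,0],[0.08,0.39,0],[0.11,0.59,0],[0.15,0.78,0],[0.19,0.98,0],[0.19,0.98,0],[0.19,0.98,0]],"turn":[0,0,0,0,0,0,0,0],"jaw":[0,0,0,0,0,0,0,0]}'
```

```text
time: 4.12
tool_pos: [0.543, -0.1152, 0.108]
ee_rot: [[0.192, 0.981, -0.002], [0.981, -0.192, 0.001], [0.0, -0.003, -1.0]]
contact_force: [-0.4, 0.3, -0.5]
finger_gap: 0.0004
grasp_force: 0.0
time: 4.78
tool_pos: [0.5459, -0.1054, 0.1101]
ee_rot: [[0.192, 0.981, 0.0], [0.981, -0.192, -0.0], [0.0, 0.0, -1.0]]
contact_force: [-0.3, -0.2, -0.8]
finger_gap: 0.0006
grasp_force: 0.0
```

```bash
cat > u.py <<'E'
from h import *
import sys
s=ctrl.sense(); e=np.array([.191,.982,0]); p=np.array(s["tool_pos"])-[.6145,-.0192,0]
print("t %.1f L(contact) %.1f mm  Fy %.2f Fx %.2f Fz %.2f x' %.1f"%(s["time"],1e3*(p@e)+98,np.dot(s["contact_force"],e),np.dot(s["contact_force"],[.982,-.191,0]),s["contact_force"][2],1e3*(p@[.982,-.191,0])))
E
S() { python3 u.py; }
python3 -m pendant '{"linear":[[0.02,0.1,0],[0.04,0.2,0],[0.06,0.29,0],[0.06,0.29,0],[0.06,0.29,0],[0.06,0.29,0],[0.06,0.29,0],[0.06,0.29,0]],"turn":[0,0,0,0,0,0,0,0],"jaw":[0,0,0,0,0,0,0,0]}' >/dev/null; S
python3 -m pendant '{"linear":[[0.02,0.1,0],[0.04,0.2,0],[0.06,0.29,0],[0.06,0.29,0],[0.06,0.29,0],[0.06,0.29,0],[0.06,0.29,0],[0.06,0.29,0]],"turn":[0,0,0,0,0,0,0,0],"jaw":[0,0,0,0,0,0,0,0]}' >/dev/null; S
python3 -m pendant '{"linear":[[0.02,0.1,0],[0.04,0.2,0],[0.06,0.29,0],[0.06,0.29,0],[0.06,0.29,0],[0.06,0.29,0],[0.06,0.29,0],[0.06,0.29,0]],"turn":[0,0,0,0,0,0,0,0],"jaw":[0,0,0,0,0,0,0,0]}' >/dev/null; S
python3 -m pendant '{"linear":[[0.02,0.1,0],[0.04,0.2,0],[0.04,0.2,0],[0.04,0.2,0],[0.04,0.2,0],[0.04,0.2,0],[0.04,0.2,0],[0.04,0.2,0]],"turn":[0,0,0,0,0,0,0,0],"jaw":[0,0,0,0,0,0,0,0]}' >/dev/null; S
python3 -m pendant '{"linear":[[0.02,0.1,0],[0.04,0.2,0],[0.04,0.2,0],[0.04,0.2,0],[0.04,0.2,0],[0.04,0.2,0],[0.04,0.2,0],[0.04,0.2,0]],"turn":[0,0,0,0,0,0,0,0],"jaw":[0,0,0,0,0,0,0,0]}' >/dev/null; S
python3 -m pendant '{"linear":[[0.02,0.1,0],[0.04,0.2,0],[0.04,0.2,0],[0.04,0.2,0],[0.04,0.2,0],[0.04,0.2,0],[0.04,0.2,0],[0.04,0.2,0]],"turn":[0,0,0,0,0,0,0,0],"jaw":[0,0,0,0,0,0,0,0]}' >/dev/null; S
```

```text
t 5.5 L(contact) 3.0 mm  Fy -0.80 Fx 0.11 Fz 0.79 x' -50.9
t 6.1 L(contact) 5.9 mm  Fy -0.75 Fx 0.55 Fz 0.25 x' -50.8
t 6.8 L(contact) 8.9 mm  Fy -0.41 Fx -0.01 Fz 0.27 x' -50.8
t 7.5 L(contact) 10.9 mm  Fy -0.71 Fx 0.00 Fz -0.22 x' -50.8
t 8.1 L(contact) 13.0 mm  Fy -0.59 Fx -0.66 Fz 0.50 x' -50.8
t 8.8 L(contact) 15.0 mm  Fy -0.58 Fx 0.10 Fz 0.18 x' -50.8
```

```bash
S() { python3 u.py; }
python3 -m pendant '{"linear":[[0.02,0.1,0],[0.04,0.2,0],[0.04,0.2,0],[0.04,0.2,0],[0.04,0.2,0],[0.04,0.2,0],[0.04,0.2,0],[0.04,0.2,0]],"turn":[0,0,0,0,0,0,0,0],"jaw":[0,0,0,0,0,0,0,0]}' >/dev/null; S
python3 -m pendant '{"linear":[[0.02,0.1,0],[0.04,0.2,0],[0.04,0.2,0],[0.04,0.2,0],[0.04,0.2,0],[0.04,0.2,0],[0.04,0.2,0],[0.04,0.2,0]],"turn":[0,0,0,0,0,0,0,0],"jaw":[0,0,0,0,0,0,0,0]}' >/dev/null; S
python3 -m pendant '{"linear":[[0.02,0.1,0],[0.04,0.2,0],[0.04,0.2,0],[0.04,0.2,0],[0.04,0.2,0],[0.04,0.2,0],[0.04,0.2,0],[0.04,0.2,0]],"turn":[0,0,0,0,0,0,0,0],"jaw":[0,0,0,0,0,0,0,0]}' >/dev/null; S
python3 -m pendant '{"linear":[[0.02,0.1,0],[0.04,0.2,0],[0.04,0.2,0],[0.04,0.2,0],[0.04,0.2,0],[0.04,0.2,0],[0.04,0.2,0],[0.04,0.2,0]],"turn":[0,0,0,0,0,0,0,0],"jaw":[0,0,0,0,0,0,0,0]}' >/dev/null; S
python3 -m pendant '{"linear":[[0.02,0.1,0],[0.04,0.2,0],[0.04,0.2,0],[0.04,0.2,0],[0.04,0.2,0],[0.04,0.2,0],[0.04,0.2,0],[0.04,0.2,0]],"turn":[0,0,0,0,0,0,0,0],"jaw":[0,0,0,0,0,0,0,0]}' >/dev/null; S
python3 -m pendant '{"linear":[[0.02,0.1,0],[0.04,0.2,0],[0.04,0.2,0],[0.04,0.2,0],[0.04,0.2,0],[0.04,0.2,0],[0.04,0.2,0],[0.04,0.2,0]],"turn":[0,0,0,0,0,0,0,0],"jaw":[0,0,0,0,0,0,0,0]}' >/dev/null; S
```

```text
t 9.4 L(contact) 17.1 mm  Fy 0.63 Fx -0.78 Fz -0.40 x' -50.8
t 10.1 L(contact) 19.1 mm  Fy 0.96 Fx -0.79 Fz 0.35 x' -50.7
t 10.8 L(contact) 21.2 mm  Fy -0.16 Fx 0.60 Fz -0.14 x' -50.7
t 11.4 L(contact) 23.2 mm  Fy -0.22 Fx -0.66 Fz 0.02 x' -50.7
t 12.1 L(contact) 25.3 mm  Fy -0.28 Fx -0.33 Fz -0.09 x' -50.7
t 12.8 L(contact) 27.3 mm  Fy -0.42 Fx -0.10 Fz 0.77 x' -50.7
```

```bash
cat > look.py <<'E'
from h import *
import sys
P={n:ctrl.get_image(n) for n in("side","top")}; r=[]
for n,p in P.items():
    q=ctrl.place_of(p,"filter_lever_top")
    for x in q[:2]:
        w=onz(p,x["centre"],.131)-[.6145,-.0192,0]
        print(n,np.round(x["centre"],1),round(x["conf"],2),"L=%.1f x'=%.1f"%(1e3*(w@[.191,.982,0])+85,1e3*(w@[.982,-.191,0])))
a=cv2.resize(P["side"]["image"][140:270,270:400],(560,560),interpolation=cv2.INTER_CUBIC)
cv2.imwrite(f"pics/{sys.argv[1]}.png",a)
E
python3 look.py l1
```

```text
side [190.7 350.3] 0.49 L=8.6 x'=-54.6
```

View pics/l1.png

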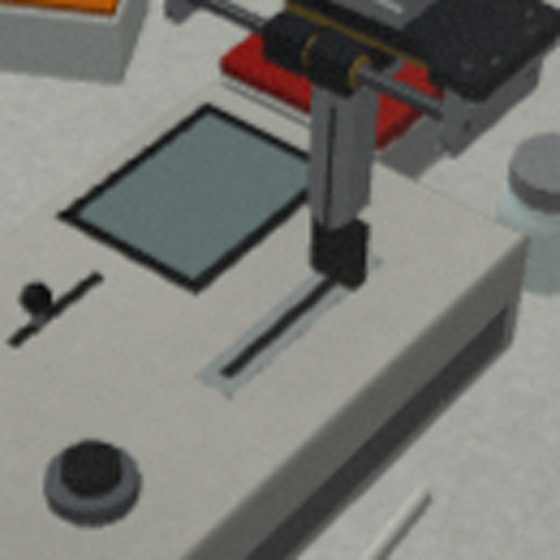

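The lever is still at about crop (340,252), which is near where it started, and the finger is right behind it. I'll check the tool position against the calibration.

Run:
```python
from h import *
s=ctrl.sense(); t=np.array(s["tool_pos"]); print(t)
P={n:ctrl.get_image(n) for n in("side","top")}
def pr(p,X):
    f=240/np.tan(np.radians(p["fovy"])/2); c=np.array(p["attitude"]).T@(np.array(X)-p["origin"]); return np.round([p["cx"]+f*c[0]/c[2],p["cy"]+f*c[1]/c[2]],1)
C=np.array([.6145,-.0192,0]);ex=np.array([.982,-.191,0]);ey=np.array([.191,.982,0]);z=np.array([0,0,1])
for n,p in P.items():
    print(n,"tcp",pr(p,t),"tcp+5cm",pr(p,t+.05*z))
    for L in(0,6,15,27,40): print(L,"top",pr(p,C-.05*ex+(L/1e3-.085)*ey+.131*z),"foot",pr(p,C-.05*ex+(L/1e3-.085)*ey+.09*z))
    print("button",pr(p,C-.05*ex+.11*ey+.112*z),"corners",[list(pr(p,C+a*.11*ex+b*.17*ey+.09*z)) for a,b in((1,1),(1,-1),(-1,-1),(-1,1))])
a=cv2.resize(P["top"]["image"][180:290,250:430],(800,489),interpolation=cv2.INTER_CUBIC)
b=cv2.resize(P["side"]["image"][150:220,310:390],(640,560),interpolation=cv2.INTER_CUBIC)
cv2.imwrite("pics/t2.png",a);cv2.imwrite("pics/s2.png",b)
```

```text
[ 0.55130395 -0.07889103  0.11000816]
side tcp [346.7 198.7] tcp+5cm [347.9 180.6]
0 top [351.  187.7] foot [349.9 202.1]
6 top [349.3 189.2] foot [348.3 203.5]
15 top [346.8 191.3] foot [345.9 205.7]
27 top [343.3 194.2] foot [342.5 208.6]
40 top [339.6 197.5] foot [338.9 211.8]
button [290.7 246.3] corners [[np.float64(213.1), np.float64(233.8)], [np.float64(317.8), np.float64(156.1)], [np.float64(394.1), np.float64(193.6)], [np.float64(294.0), np.float64(288.4)]]
top tcp [376.  239.3] tcp+5cm [378.3 236.6]
0 top [383.5 239.3] foot [381.5 241.4]
6 top [380.8 238.7] foot [378.9 240.9]
15 top [376.7 237.9] foot [374.9 240.1]
27 top [371.3 236.7] foot [369.6 239. ]
40 top [365.4 235.5] foot [363.9 237.8]
button [295.7 222.3] corners [[np.float64(285.0), np.float64(150.1)], [np.float64(432.1), np.float64(180.2)], [np.float64(413.9), np.float64(275.5)], [np.float64(264.2), np.float64(244.4)]]
```

View pics/s2.png

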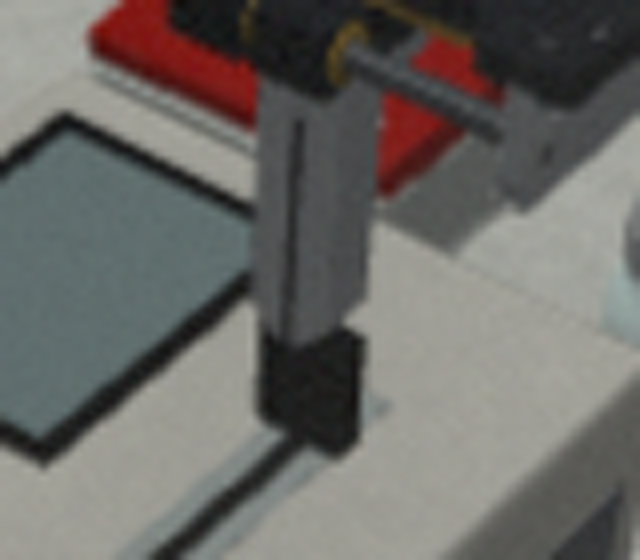

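Run:
```python
from h import *
P={n:ctrl.get_image(n) for n in("side","top")}
def pr(p,X):
    f=240/np.tan(np.radians(p["fovy"])/2); c=np.array(p["attitude"]).T@(np.array(X)-p["origin"]); return np.round([p["cx"]+f*c[0]/c[2],p["cy"]+f*c[1]/c[2]],1)
for X in [(.5438,-.1158,.178),(.249,-.627,.178),(.5513,-.0789,.110)]: print(X,pr(P["side"],X))
i=cv2.imread("pics/side0.png")[30:110,520:620]; cv2.imwrite("pics/g0.png",cv2.resize(i,None,fx=5,fy=5))
```

```text
(0.5438, -0.1158, 0.178) [359.2 164.9]
(0.249, -0.627, 0.178) [548.1  89.4]
(0.5513, -0.0789, 0.11) [346.7 198.7]
```

View pics/t2.png

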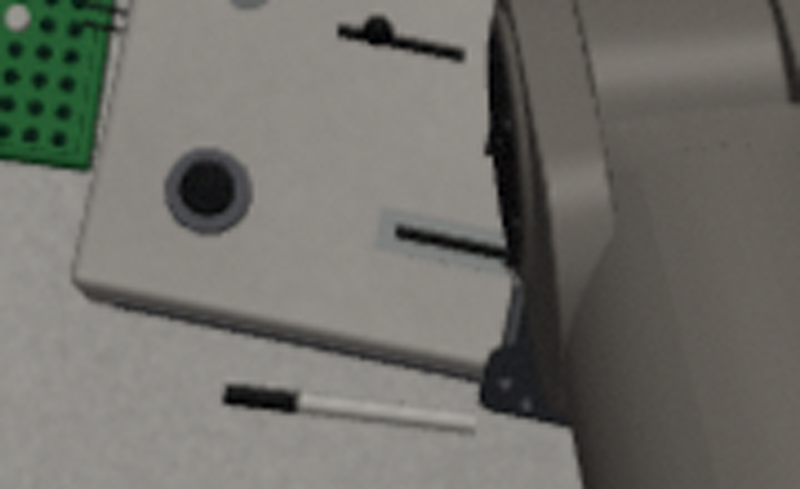

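The top view shows the arm covering the lever. In the side view the fingertips sit about 8 px higher than projected, so the fingers may be passing above the lever. I'll check against the start picture with overlays.

Run:
```python
from h import *
p=ctrl.get_image("side")
def pr(p,X):
    f=240/np.tan(np.radians(p["fovy"])/2); c=np.array(p["attitude"]).T@(np.array(X)-p["origin"]); return np.array([p["cx"]+f*c[0]/c[2],p["cy"]+f*c[1]/c[2]])
def ov(img,x0,x1,y0,y1,s,pts):
    a=cv2.resize(img[y0:y1,x0:x1],None,fx=s,fy=s,interpolation=cv2.INTER_CUBIC)
    for X in pts:
        u=(pr(p,X)-[x0,y0]+.5)*s; cv2.circle(a,tuple(int(v) for v in u),2,(0,0,255),-1)
    return a
t=np.array([.249,-.6274,.178]); ax=np.array([.9295,.3688,0]); ay=np.array([.3688,-.9295,0])
a=ov(cv2.imread("pics/side0.png"),520,620,30,110,4,[t+s*ay*.0470+w*.008*ax+np.array([0,0,h]) for s in(-1,1) for w in(-1,1) for h in (0,.02)])
# s1 crop was upsampled x3 of 220..440,100..300
i=cv2.imread("pics/s1.png"); i=cv2.resize(i,(220,200),interpolation=cv2.INTER_AREA); full=np.zeros((480,640,3),np.uint8); full[100:300,220:440]=i
t=np.array([.5438,-.1158,.178]); ex=np.array([.982,-.191,0]);ey=np.array([.191,.982,0])
b=ov(full,320,400,120,200,4,[t+a_*ex*.0125+b_*ey*.008+np.array([0,0,h]) for a_ in(-1,1) for b_ in(-1,1) for h in(0,.02)])
cv2.imwrite("pics/g1.png",np.hstack([a,b]))
```

```text
(no output)
```

View pics/g1.png

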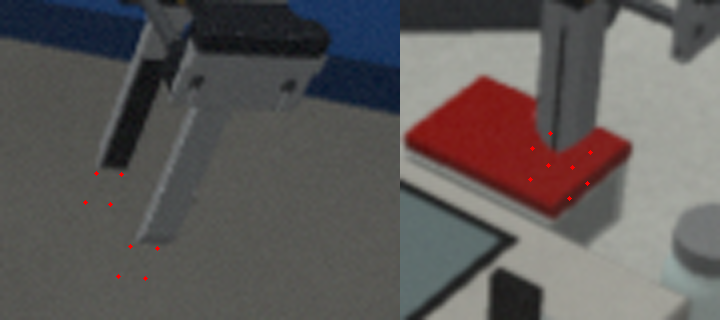

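The fingertips are really about 22 mm above the reported TCP, so they passed just over the lever's top without moving it. I'll lift, go back and descend lower with a force check.

```bash
python3 -m pendant '{"linear":[[0,0,0.5],[0,0,1],[0,0,1.5],[-0.12,-0.6,1.5],[-0.25,-1.3,1.5],[-0.4,-2.0,1.5],[-0.5,-2.6,1.5],[-0.61,-3.14,1.5]],"turn":[0,0,0,0,0,0,0,0],"jaw":[0,0,0,0,0,0,0,0]}' >/dev/null; python3 u.py
python3 -m pendant '{"linear":[[0,0,0],[0,0,-0.5],[0,0,-1],[0,0,-1.5],[0,0,-2],[0,0,-2.5],[0,0,-2.5],[0,0,-2.5]],"turn":[0,0,0,0,0,0,0,0],"jaw":[0,0,0,0,0,0,0,0]}' ; python3 u.py
python3 -m pendant '{"linear":[[0,0,-0.3],[0,0,-0.6],[0,0,-0.9],[0,0,-0.9],[0,0,-0.9],[0,0,-0.9],[0,0,-0.9],[0,0,-0.9]],"turn":[0,0,0,0,0,0,0,0],"jaw":[0,0,0,0,0,0,0,0]}'; python3 u.py; python3 look.py l2
```

```text
t 13.9 L(contact) -5.9 mm  Fy -0.44 Fx -0.19 Fz 0.91 x' -50.8
time: 14.57
tool_pos: [0.545, -0.1101, 0.0996]
ee_rot: [[0.192, 0.981, -0.001], [0.981, -0.192, 0.0], [0.0, -0.001, -1.0]]
contact_force: [0.1, -0.1, -0.6]
finger_gap: 0.0002
grasp_force: 0.0
t 14.6 L(contact) -4.5 mm  Fy -0.11 Fx 0.11 Fz -0.60 x' -50.9
time: 15.23
tool_pos: [0.5452, -0.1103, 0.0911]
ee_rot: [[0.192, 0.981, 0.0], [0.981, -0.192, -0.0], [0.0, 0.0, -1.0]]
contact_force: [-0.6, 1.1, -0.0]
finger_gap: 0.0004
grasp_force: 0.0
t 15.2 L(contact) -4.7 mm  Fy 0.96 Fx -0.79 Fz -0.02 x' -50.6
side [188.8 350.6] 0.48 L=3.2 x'=-51.5
top [237.5 379.8] 0.6 L=8.6 x'=-47.9
top [341.2 170.5] 0.27 L=400.2 x'=-355.9
```

View pics/l2.png

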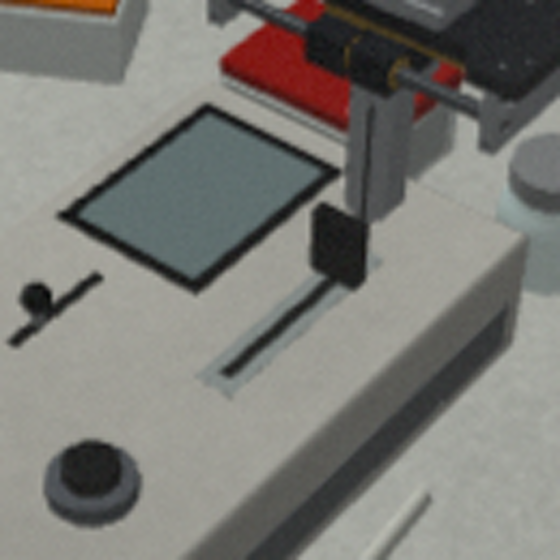

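The fingertip at crop (368,222) is now well below the lever's top edge (340,210) and behind it. I'll go 4 mm lower and start pushing.

```bash
S() { python3 u.py; }
python3 -m pendant '{"linear":[[0,0,-0.2],[0,0,-0.4],[0,0,-0.4],[0.03,0.15,-0.4],[0.06,0.3,-0.4],[0.08,0.4,-0.4],[0.08,0.4,-0.4],[0.08,0.4,-0.4]],"turn":[0,0,0,0,0,0,0,0],"jaw":[0,0,0,0,0,0,0,0]}' >/dev/null; S
python3 -m pendant '{"linear":[[0.02,0.1,0],[0.04,0.2,0],[0.06,0.29,0],[0.08,0.39,0],[0.08,0.39,0],[0.08,0.39,0],[0.08,0.39,0],[0.08,0.39,0]],"turn":[0,0,0,0,0,0,0,0],"jaw":[0,0,0,0,0,0,0,0]}' >/dev/null; S
python3 -m pendant '{"linear":[[0.02,0.1,0],[0.04,0.2,0],[0.06,0.29,0],[0.08,0.39,0],[0.08,0.39,0],[0.08,0.39,0],[0.08,0.39,0],[0.08,0.39,0]],"turn":[0,0,0,0,0,0,0,0],"jaw":[0,0,0,0,0,0,0,0]}' >/dev/null; S
python3 -m pendant '{"linear":[[0.02,0.1,0],[0.04,0.2,0],[0.04,0.2,0],[0.04,0.2,0],[0.04,0.2,0],[0.04,0.2,0],[0.04,0.2,0],[0.04,0.2,0]],"turn":[0,0,0,0,0,0,0,0],"jaw":[0,0,0,0,0,0,0,0]}' >/dev/null; S
python3 -m pendant '{"linear":[[0.02,0.1,0],[0.04,0.2,0],[0.04,0.2,0],[0.04,0.2,0],[0.04,0.2,0],[0.04,0.2,0],[0.04,0.2,0],[0.04,0.2,0]],"turn":[0,0,0,0,0,0,0,0],"jaw":[0,0,0,0,0,0,0,0]}' >/dev/null; S
python3 -m pendant '{"linear":[[0.02,0.1,0],[0.04,0.2,0],[0.04,0.2,0],[0.04,0.2,0],[0.04,0.2,0],[0.04,0.2,0],[0.04,0.2,0],[0.04,0.2,0]],"turn":[0,0,0,0,0,0,0,0],"jaw":[0,0,0,0,0,0,0,0]}' >/dev/null; S
python3 -m pendant '{"linear":[[0.02,0.1,0],[0.04,0.2,0],[0.04,0.2,0],[0.04,0.2,0],[0.04,0.2,0],[0.04,0.2,0],[0.04,0.2,0],[0.04,0.2,0]],"turn":[0,0,0,0,0,0,0,0],"jaw":[0,0,0,0,0,0,0,0]}' >/dev/null; S
python3 -m pendant '{"linear":[[0.02,0.1,0],[0.04,0.2,0],[0.04,0.2,0],[0.04,0.2,0],[0.04,0.2,0],[0.04,0.2,0],[0.04,0.2,0],[0.04,0.2,0]],"turn":[0,0,0,0,0,0,0,0],"jaw":[0,0,0,0,0,0,0,0]}' >/dev/null; S
```

```text
t 16.1 L(contact) -0.5 mm  Fy -0.43 Fx -0.01 Fz 0.06 x' -50.6
t 16.8 L(contact) 3.3 mm  Fy -0.34 Fx -0.01 Fz -0.20 x' -50.6
t 17.4 L(contact) 7.4 mm  Fy -0.09 Fx -0.21 Fz -0.67 x' -50.6
t 18.1 L(contact) 9.4 mm  Fy 0.23 Fx -0.45 Fz 0.06 x' -50.6
t 18.8 L(contact) 11.4 mm  Fy -0.21 Fx 1.05 Fz -0.68 x' -50.6
t 19.4 L(contact) 13.5 mm  Fy -0.70 Fx -0.75 Fz -0.62 x' -50.6
t 20.1 L(contact) 15.4 mm  Fy -4.77 Fx -0.52 Fz 1.83 x' -50.5
t 20.8 L(contact) 17.7 mm  Fy -3.76 Fx -1.46 Fz 2.34 x' -50.5
```

```bash
S() { python3 u.py; }
python3 -m pendant '{"linear":[[0.02,0.1,0],[0.04,0.2,0],[0.04,0.2,0],[0.04,0.2,0],[0.04,0.2,0],[0.04,0.2,0],[0.04,0.2,0],[0.04,0.2,0]],"turn":[0,0,0,0,0,0,0,0],"jaw":[0,0,0,0,0,0,0,0]}' >/dev/null; S
python3 -m pendant '{"linear":[[0.02,0.1,0],[0.04,0.2,0],[0.04,0.2,0],[0.04,0.2,0],[0.04,0.2,0],[0.04,0.2,0],[0.04,0.2,0],[0.04,0.2,0]],"turn":[0,0,0,0,0,0,0,0],"jaw":[0,0,0,0,0,0,0,0]}' >/dev/null; S
python3 -m pendant '{"linear":[[0.02,0.1,0],[0.04,0.2,0],[0.04,0.2,0],[0.04,0.2,0],[0.04,0.2,0],[0.04,0.2,0],[0.04,0.2,0],[0.04,0.2,0]],"turn":[0,0,0,0,0,0,0,0],"jaw":[0,0,0,0,0,0,0,0]}' >/dev/null; S
python3 -m pendant '{"linear":[[0.02,0.1,0],[0.04,0.2,0],[0.04,0.2,0],[0.04,0.2,0],[0.04,0.2,0],[0.04,0.2,0],[0.04,0.2,0],[0.04,0.2,0]],"turn":[0,0,0,0,0,0,0,0],"jaw":[0,0,0,0,0,0,0,0]}' >/dev/null; S
python3 -m pendant '{"linear":[[0.02,0.1,0],[0.04,0.2,0],[0.04,0.2,0],[0.04,0.2,0],[0.04,0.2,0],[0.04,0.2,0],[0.04,0.2,0],[0.04,0.2,0]],"turn":[0,0,0,0,0,0,0,0],"jaw":[0,0,0,0,0,0,0,0]}' >/dev/null; S
python3 -m pendant '{"linear":[[0.02,0.1,0],[0.04,0.2,0],[0.04,0.2,0],[0.04,0.2,0],[0.04,0.2,0],[0.04,0.2,0],[0.04,0.2,0],[0.04,0.2,0]],"turn":[0,0,0,0,0,0,0,0],"jaw":[0,0,0,0,0,0,0,0]}' >/dev/null; S
python3 -m pendant '{"linear":[[0.02,0.1,0],[0.04,0.2,0],[0.04,0.2,0],[0.04,0.2,0],[0.04,0.2,0],[0.04,0.2,0],[0.04,0.2,0],[0.04,0.2,0]],"turn":[0,0,0,0,0,0,0,0],"jaw":[0,0,0,0,0,0,0,0]}' >/dev/null; S
python3 -m pendant '{"linear":[[0.02,0.1,0],[0.04,0.2,0],[0.04,0.2,0],[0.04,0.2,0],[0.04,0.2,0],[0.04,0.2,0],[0.04,0.2,0],[0.04,0.2,0]],"turn":[0,0,0,0,0,0,0,0],"jaw":[0,0,0,0,0,0,0,0]}' >/dev/null; S; python3 look.py l3
```

```text
t 21.4 L(contact) 19.6 mm  Fy -3.01 Fx -1.39 Fz 2.80 x' -50.5
t 22.1 L(contact) 22.0 mm  Fy 0.15 Fx 0.40 Fz -1.16 x' -50.5
t 22.8 L(contact) 23.7 mm  Fy 0.15 Fx -0.38 Fz 0.55 x' -50.5
t 23.4 L(contact) 25.7 mm  Fy 0.57 Fx -1.15 Fz -0.19 x' -50.5
t 24.1 L(contact) 27.7 mm  Fy 0.68 Fx -0.38 Fz 0.55 x' -50.5
t 24.8 L(contact) 29.8 mm  Fy 0.48 Fx 0.08 Fz -0.39 x' -50.5
t 25.4 L(contact) 31.8 mm  Fy 0.43 Fx 0.48 Fz 0.08 x' -50.5
t 26.1 L(contact) 33.8 mm  Fy -4.13 Fx -0.15 Fz 2.57 x' -50.5
side [196.6 342.1] 0.46 L=34.5 x'=-52.5
```

Notch 1 is at a reading of about 32, and the second ridge starts near 33. Next is ridge 2, then ridge 3.

```bash
S() { python3 u.py; }
python3 -m pendant '{"linear":[[0.02,0.1,0],[0.04,0.2,0],[0.04,0.2,0],[0.04,0.2,0],[0.04,0.2,0],[0.04,0.2,0],[0.04,0.2,0],[0.04,0.2,0]],"turn":[0,0,0,0,0,0,0,0],"jaw":[0,0,0,0,0,0,0,0]}' >/dev/null; S
python3 -m pendant '{"linear":[[0.02,0.1,0],[0.04,0.2,0],[0.04,0.2,0],[0.04,0.2,0],[0.04,0.2,0],[0.04,0.2,0],[0.04,0.2,0],[0.04,0.2,0]],"turn":[0,0,0,0,0,0,0,0],"jaw":[0,0,0,0,0,0,0,0]}' >/dev/null; S
python3 -m pendant '{"linear":[[0.02,0.1,0],[0.04,0.2,0],[0.04,0.2,0],[0.04,0.2,0],[0.04,0.2,0],[0.04,0.2,0],[0.04,0.2,0],[0.04,0.2,0]],"turn":[0,0,0,0,0,0,0,0],"jaw":[0,0,0,0,0,0,0,0]}' >/dev/null; S
python3 -m pendant '{"linear":[[0.02,0.1,0],[0.04,0.2,0],[0.04,0.2,0],[0.04,0.2,0],[0.04,0.2,0],[0.04,0.2,0],[0.04,0.2,0],[0.04,0.2,0]],"turn":[0,0,0,0,0,0,0,0],"jaw":[0,0,0,0,0,0,0,0]}' >/dev/null; S
python3 -m pendant '{"linear":[[0.02,0.1,0],[0.04,0.2,0],[0.06,0.29,0],[0.08,0.39,0],[0.08,0.39,0],[0.08,0.39,0],[0.08,0.39,0],[0.08,0.39,0]],"turn":[0,0,0,0,0,0,0,0],"jaw":[0,0,0,0,0,0,0,0]}' >/dev/null; S
python3 -m pendant '{"linear":[[0.02,0.1,0],[0.04,0.2,0],[0.04,0.2,0],[0.04,0.2,0],[0.04,0.2,0],[0.04,0.2,0],[0.04,0.2,0],[0.04,0.2,0]],"turn":[0,0,0,0,0,0,0,0],"jaw":[0,0,0,0,0,0,0,0]}' >/dev/null; S
python3 -m pendant '{"linear":[[0.02,0.1,0],[0.04,0.2,0],[0.04,0.2,0],[0.04,0.2,0],[0.04,0.2,0],[0.04,0.2,0],[0.04,0.2,0],[0.04,0.2,0]],"turn":[0,0,0,0,0,0,0,0],"jaw":[0,0,0,0,0,0,0,0]}' >/dev/null; S
```

```text
t 27.0 L(contact) 36.1 mm  Fy -3.22 Fx -0.98 Fz 2.15 x' -50.5
t 27.6 L(contact) 38.0 mm  Fy -3.47 Fx -1.30 Fz 3.13 x' -50.4
t 28.3 L(contact) 40.2 mm  Fy 0.24 Fx -0.23 Fz 0.07 x' -50.4
t 29.0 L(contact) 42.0 mm  Fy 0.09 Fx -0.38 Fz -0.44 x' -50.4
t 29.6 L(contact) 46.0 mm  Fy 0.38 Fx 0.04 Fz -0.81 x' -50.4
t 30.3 L(contact) 48.1 mm  Fy -0.22 Fx -0.62 Fz -0.37 x' -50.4
t 31.0 L(contact) 50.1 mm  Fy -0.35 Fx -1.01 Fz 0.13 x' -50.3
```

Second click passed (crest at about 39). The third crest should come at about 57.

```bash
S() { python3 u.py; }
python3 -m pendant '{"linear":[[0.02,0.1,0],[0.04,0.2,0],[0.04,0.2,0],[0.04,0.2,0],[0.04,0.2,0],[0.04,0.2,0],[0.04,0.2,0],[0.04,0.2,0]],"turn":[0,0,0,0,0,0,0,0],"jaw":[0,0,0,0,0,0,0,0]}' >/dev/null; S
python3 -m pendant '{"linear":[[0.02,0.1,0],[0.04,0.2,0],[0.04,0.2,0],[0.04,0.2,0],[0.04,0.2,0],[0.04,0.2,0],[0.04,0.2,0],[0.04,0.2,0]],"turn":[0,0,0,0,0,0,0,0],"jaw":[0,0,0,0,0,0,0,0]}' >/dev/null; S
python3 -m pendant '{"linear":[[0.02,0.1,0],[0.04,0.2,0],[0.04,0.2,0],[0.04,0.2,0],[0.04,0.2,0],[0.04,0.2,0],[0.04,0.2,0],[0.04,0.2,0]],"turn":[0,0,0,0,0,0,0,0],"jaw":[0,0,0,0,0,0,0,0]}' >/dev/null; S
python3 -m pendant '{"linear":[[0.01,0.05,0],[0.02,0.1,0],[0.02,0.1,0],[0.02,0.1,0],[0.02,0.1,0],[0.02,0.1,0],[0.02,0.1,0],[0.02,0.1,0]],"turn":[0,0,0,0,0,0,0,0],"jaw":[0,0,0,0,0,0,0,0]}' >/dev/null; S
```

```text
t 31.6 L(contact) 52.1 mm  Fy -4.09 Fx -1.26 Fz 2.78 x' -50.3
t 32.3 L(contact) 54.3 mm  Fy -2.66 Fx -1.64 Fz 2.88 x' -50.3
t 33.0 L(contact) 56.3 mm  Fy -3.08 Fx -0.88 Fz 2.45 x' -50.3
t 33.6 L(contact) 57.4 mm  Fy -2.09 Fx 0.22 Fz 0.25 x' -50.3
```

```bash
S() { python3 u.py; }
python3 -m pendant '{"linear":[[0.01,0.05,0],[0.02,0.1,0],[0.02,0.1,0],[0.02,0.1,0],[0.02,0.1,0],[0.02,0.1,0],[0.02,0.1,0],[0.02,0.1,0]],"turn":[0,0,0,0,0,0,0,0],"jaw":[0,0,0,0,0,0,0,0]}' >/dev/null; S; python3 look.py l4
```

```text
t 34.3 L(contact) 58.3 mm  Fy -0.11 Fx -0.06 Fz -0.15 x' -50.3
side [203.7 334. ] 0.46 L=62.6 x'=-52.8
```

The force dropped to zero, so the lever has jumped into the third click. I'll back off, lift clear and check.

```bash
python3 -m pendant '{"linear":[[-0.06,-0.3,0],[-0.1,-0.5,0],[-0.1,-0.5,0.5],[-0.1,-0.5,1.5],[-0.1,-0.5,3],[-0.1,-0.5,4.5],[-0.1,-0.5,6],[-0.1,-0.5,6.5]],"turn":[0,0,0,0,0,0,0,0],"jaw":[0,0,0,0,0,0,0,0]}' >/dev/null; python3 u.py; python3 look.py l5
```

```text
t 35.2 L(contact) 53.5 mm  Fy -0.23 Fx 0.40 Fz 0.06 x' -49.2
top [235.4 351.9] 0.56 L=68.6 x'=-55.7
```

View pics/l5.png

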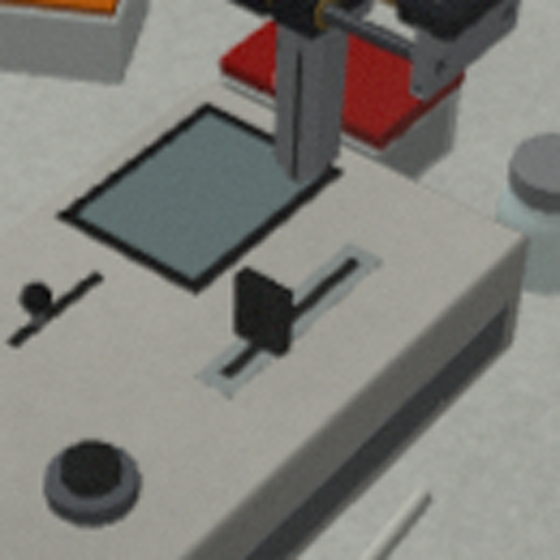

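The lever stands at L ≈ 68.6 mm, crop (263,310), upright and clear, in the third click. Next I'll move over the button.

```bash
python3 -m pendant '{"linear":[[0.3,1.9,0],[0.7,3.8,0],[1.1,5.7,0],[1.4,7.6,0],[1.8,9.5,0],[2.2,11.4,0],[2.5,13.3,0],[2.9,15.2,0]],"turn":[0,0,0,0,0,0,0,0],"jaw":[0,0,0,0,0,0,0,0]}' >/dev/null
python3 -m pendant '{"linear":[[0,0,0],[0,0,-1],[0,0,-2],[0,0,-3],[0,0,-4],[0,0,-4.5],[0,0,-4.5],[0,0,-4.5]],"turn":[0,0,0,0,0,0,0,0],"jaw":[0,0,0,0,0,0,0,0]}'; python3 u.py; python3 look.py l6
```

```text
time: 36.7
tool_pos: [0.5854, 0.0981, 0.1066]
ee_rot: [[0.192, 0.981, -0.001], [0.981, -0.192, -0.0], [-0.0, -0.001, -1.0]]
contact_force: [-0.5, -0.2, 0.4]
finger_gap: 0.0007
grasp_force: 0.0
t 36.7 L(contact) 207.7 mm  Fy -0.28 Fx -0.44 Fz 0.36 x' -51.0
```

Run:
```python
from h import *
p=ctrl.get_image("side")
cv2.imwrite("pics/b1.png",cv2.resize(p["image"][170:290,230:350],(600,600),interpolation=cv2.INTER_CUBIC))
```

```text
(no output)
```

View pics/b1.png

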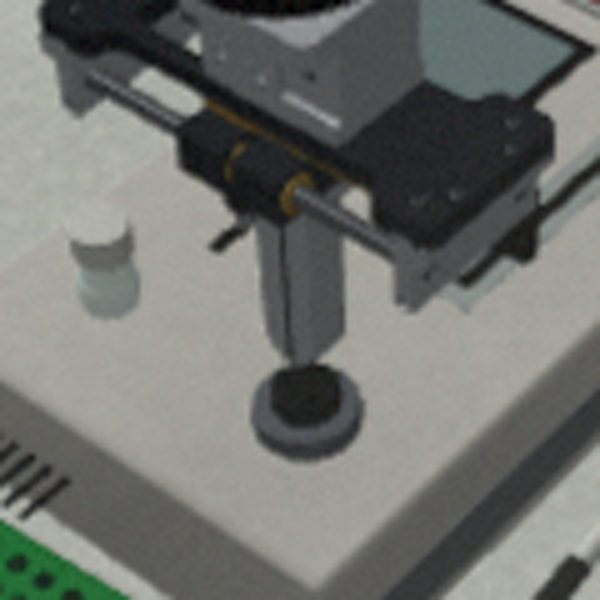

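The fingertips at (295,360) are right above the button cap at (307,395), and the lever is untouched. Now I'll press gently.

```bash
S() { python3 u.py; }
python3 -m pendant '{"linear":[[0,0,-0.4],[0,0,-0.8],[0,0,-1.2],[0,0,-1.2],[0,0,-1.2],[0,0,-1.2],[0,0,-1.2],[0,0,-1.2]],"turn":[0,0,0,0,0,0,0,0],"jaw":[0,0,0,0,0,0,0,0]}' >/dev/null; S
python3 -m pendant '{"linear":[[0,0,-0.1],[0,0,-0.2],[0,0,-0.3],[0,0,-0.3],[0,0,-0.3],[0,0,-0.3],[0,0,-0.3],[0,0,-0.3]],"turn":[0,0,0,0,0,0,0,0],"jaw":[0,0,0,0,0,0,0,0]}' >/dev/null; S
python3 -m pendant '{"linear":[[0,0,-0.1],[0,0,-0.2],[0,0,-0.3],[0,0,-0.3],[0,0,-0.3],[0,0,-0.3],[0,0,-0.3],[0,0,-0.3]],"turn":[0,0,0,0,0,0,0,0],"jaw":[0,0,0,0,0,0,0,0]}' >/dev/null; S
```

```text
t 37.6 L(contact) 208.1 mm  Fy 0.07 Fx -0.08 Fz 0.45 x' -50.8
t 38.3 L(contact) 208.0 mm  Fy 0.68 Fx -0.26 Fz -0.05 x' -50.9
t 39.0 L(contact) 208.0 mm  Fy -0.21 Fx 0.01 Fz 0.54 x' -50.9
```

```bash
S() { python3 u.py; }
python3 -m pendant '{"linear":[[0,0,-0.1],[0,0,-0.2],[0,0,-0.2],[0,0,-0.2],[0,0,-0.2],[0,0,-0.2],[0,0,-0.2],[0,0,-0.2]],"turn":[0,0,0,0,0,0,0,0],"jaw":[0,0,0,0,0,0,0,0]}' >/dev/null; S
python3 -m pendant '{"linear":[[0,0,-0.1],[0,0,-0.2],[0,0,-0.2],[0,0,-0.2],[0,0,-0.2],[0,0,-0.2],[0,0,-0.2],[0,0,-0.2]],"turn":[0,0,0,0,0,0,0,0],"jaw":[0,0,0,0,0,0,0,0]}' >/dev/null; S
python3 -m pendant '{"linear":[[0,0,-0.1],[0,0,-0.2],[0,0,-0.2],[0,0,-0.2],[0,0,-0.2],[0,0,-0.2],[0,0,-0.2],[0,0,-0.2]],"turn":[0,0,0,0,0,0,0,0],"jaw":[0,0,0,0,0,0,0,0]}' |grep tool; S
```

```text
t 39.6 L(contact) 208.0 mm  Fy -0.35 Fx 0.01 Fz -0.45 x' -50.9
t 40.3 L(contact) 208.0 mm  Fy 0.00 Fx 0.21 Fz -0.42 x' -50.9
tool_pos: [0.5856, 0.0985, 0.083]
t 41.0 L(contact) 208.0 mm  Fy -0.55 Fx 0.20 Fz 1.53 x' -50.9
```

```bash
S() { python3 u.py; }
python3 -m pendant '{"linear":[[0,0,-0.1],[0,0,-0.2],[0,0,-0.2],[0,0,-0.2],[0,0,-0.2],[0,0,-0.2],[0,0,-0.2],[0,0,-0.2]],"turn":[0,0,0,0,0,0,0,0],"jaw":[0,0,0,0,0,0,0,0]}' |grep tool; S
python3 -m pendant '{"linear":[[0,0,-0.1],[0,0,-0.2],[0,0,-0.2],[0,0,-0.2],[0,0,-0.2],[0,0,-0.2],[0,0,-0.2],[0,0,-0.2]],"turn":[0,0,0,0,0,0,0,0],"jaw":[0,0,0,0,0,0,0,0]}' |grep tool; S
python3 -m pendant '{"linear":[[0,0,-0.1],[0,0,-0.1],[0,0,-0.1],[0,0,-0.1],[0,0,-0.1],[0,0,-0.1],[0,0,-0.1],[0,0,-0.1]],"turn":[0,0,0,0,0,0,0,0],"jaw":[0,0,0,0,0,0,0,0]}' |grep tool; S
```

```text
tool_pos: [0.5856, 0.0984, 0.081]
t 41.6 L(contact) 208.0 mm  Fy -0.20 Fx 0.08 Fz 2.10 x' -50.8
tool_pos: [0.5856, 0.0984, 0.079]
t 42.3 L(contact) 208.0 mm  Fy 0.33 Fx 0.16 Fz 2.87 x' -50.9
tool_pos: [0.5857, 0.0985, 0.0786]
t 43.0 L(contact) 208.1 mm  Fy -0.64 Fx -3.86 Fz 14.86 x' -50.8
```

The button has bottomed out: the force jumped to 15 N. Now I'll lift off and verify.

```bash
python3 -m pendant '{"linear":[[0,0,0.3],[0,0,0.8],[0,0,1.5],[0,0,2.5],[0,0,4],[0,0,5.5],[0,0,7],[0,0,8.5]],"turn":[0,0,0,0,0,0,0,0],"jaw":[0,0,0,0,0,0,0,0]}'
python3 -m pendant '{"linear":[[-1,0,0],[-2,0,0],[-3,0,0],[-4,0,0],[-4,0,0],[-4,0,0],[-4,0,0],[-4,0,0]],"turn":[0,0,0,0,0,0,0,0],"jaw":[0,0,0,0,0,0,0,0]}' >/dev/null; python3 u.py; python3 look.py l7
python3 - <<'E'
from h import *
a=cv2.imread("pics/l5.png").astype(int);b=cv2.imread("pics/l7.png").astype(int)
d=abs(a-b).sum(2); print("lever region",d[255:370,200:310].mean(),"button",d[420:540,30:150].mean())
E
```

```text
time: 43.62
tool_pos: [0.5854, 0.0984, 0.1644]
ee_rot: [[0.192, 0.981, -0.0], [0.981, -0.192, 0.0], [0.0, -0.0, -1.0]]
contact_force: [0.6, -0.3, 0.0]
finger_gap: 0.0008
grasp_force: 0.0
t 44.3 L(contact) 200.4 mm  Fy -0.05 Fx -0.56 Fz 0.10 x' -89.9
side [205.6 335.8] 0.68 L=64.8 x'=-59.1
top [233.2 354. ] 0.51 L=65.1 x'=-50.1
lever region 67.41849802371542 button 10.92736111111111
```

```bash
python3 -m pendant '{"linear":[[0,-2.5,1],[0,-5,2],[0,-7.5,3],[0,-10,4],[0,-13,4],[0,-16,4],[0,-19,4],[0,-22,4]],"turn":[0,0,0,0,0,0,0,0],"jaw":[0,0,0,0,0,0,0,0]}' >/dev/null
python3 -m pendant '{"linear":[[0,-2,0],[0,-4,0],[0,-6,0],[0,-8,0],[0,-8,0],[0,-8,0],[0,-8,0],[0,-8,0]],"turn":[0,0,0,0,0,0,0,0],"jaw":[0,0,0,0,0,0,0,0]}' >/dev/null; python3 u.py; python3 look.py l8
python3 - <<'E'
from h import *
a=cv2.imread("pics/l5.png");b=cv2.imread("pics/l8.png")
for n,(y0,y1,x0,x1) in dict(lever=(255,370,220,305),button=(430,535,35,150),focus=(275,350,5,110)).items():
    r=cv2.matchTemplate(b,a[y0:y1,x0:x1],cv2.TM_CCOEFF_NORMED); _,v,_,l=cv2.minMaxLoc(r); print(n,round(v,3),"shift",l[0]-x0,l[1]-y0)
E
```

```text
t 45.8 L(contact) -93.1 mm  Fy -1.04 Fx 0.54 Fz 0.05 x' -32.9
side [203.3 334.4] 0.65 L=61.1 x'=-52.7
top [271.4 435.6] 0.67 L=-123.0 x'=-95.4
top [233.5 350. ] 0.6 L=73.4 x'=-52.5
lever 0.999 shift 0 0
button 0.999 shift 0 0
focus 0.999 shift 0 0
```

```bash
python3 -c "
from station import ctrl
print(ctrl.close_job())"
```

```text
the job is handed in; nothing more can be done
None
```

I pushed the lever to its third click by feel and left it resting there, then pressed the button to its stop and let it come back up; the job is handed in, no verdict was returned, and my first pass missed because the fingertips sit about 22 mm above the reported TCP and cleared the lever.

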